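# Weigh the packed basket on its hand scale

## Task

Two packed black baskets stand on the table, each with a spring hand scale fixed upright on its carrying bow. Weigh the longer basket: lift it by the grip bar of its scale until it hangs upright well clear of the table (3 cm or more), and hold it still there for about two seconds so that the scale settles. Then stand it, without dropping it, in the middle of the flat cardboard pad, lengthwise along the pad, and let go; leave the short, square basket where it is.

Things in the scene. Friction and masses are not known exactly. Their poses are not given: they have to be found in the camera images.
- basket: The longer basket: black plastic lattice, 220 mm (its x) by 130 mm (its y), 75 mm high, packed with small yellow cases, about 0.4 to 0.65 kg. Origin: centre of its underside, z up. A rigid steel bow spans it lengthwise, top at z = 129 mm; a grey spring scale stands rigidly upright on it. It starts at the robot's left or right, length roughly fore and aft.
- scale_bar (a point): Centre of the rubber grip bar on top of its scale: 18 mm thick, along the basket's x, 84 mm free length, 20 mm free below. Unloaded it lies 222 mm straight above the basket's origin. The scale (180 N/m, 50 mm travel, along the basket's z) draws out: the bar rises 20 to 35 mm before the basket leaves the table. Grip it from above, fingers closing along the basket's y.
- pad: Flat plain cardboard pad fixed to the table between the baskets, 280 mm (its x) by 200 mm (its y), 6 mm thick. Origin: centre of its underside; its top is at z = 6 mm.
- small_basket: The other basket, to be left alone: same make and height with an equal scale and bar, but short and square, 130 x 130 mm. Origin: centre of its underside. It stands on the other side of the pad.

How it is judged:
By the outcome, as a careful person would: the job done as asked, in the order asked, and still so for the second after the job is handed in, with the robot touching nothing.
It also fails if it takes over 51 s, if anything falls off the work surface, if the arm or the gripper's body presses on something with over 40 N, if the wrist force passes 120 N, or if a joint passes its speed limit or range.

## Robot

A 6-joint arm with a two-finger parallel gripper is mounted at the origin on the work surface. World frame = base frame: x ahead of the robot, y to its left, z up, the work surface at z = 0. Lengths are in m, angles in rad, forces in N, time in s.
With the tool pointing down it reaches from about 0.425 to 0.95 m from the base axis. Payload 14.7 kg.
Tool frame: the origin (TCP) lies midway between the tips of the shut fingers; the grasp point (between the pads) lies 19 mm behind it (grip_point_offset is the distance from the TCP to the grasp point, in m); z points along the fingers, y is the line along which they close (so a half turn about z gives the same grasp; the last joint's range is limited). The gripper opens to 85 mm and grips with 20 to 120 N. Pads are 22 mm wide; open, the fingers measure 114 mm over their backs; the gripper's body (76 mm by 85 mm) begins 54 mm behind the grasp point. The pads swing forward as they close: fully open they stand 13 mm farther back than shut.
Start: joints at [1.223, 0.48, 1.596, -0, 1.065, -0.047], TCP at [0.193, 0.621, 0.231] pointing down, gripper open.
Joint ranges: [-2.75, 2.75], [-0.82, 2.05], [0.23, 2.67], [-1.56, 4.7], [0.09, 2.69], [-2.92, 2.92]. Speed limits (rad/s): [1.89, 1.89, 2.39, 3.01, 3.01, 3.01].

## Interface

Orientations are given as [roll, pitch, yaw] about the fixed x, y, z axes, in that order (R = Rz(yaw) Ry(pitch) Rx(roll)).
In Python, from workcell import * gives the robot as it stands.
- The arm moves only by the shell command python3 -m inch 'ROWS' [OPENING] [FORCE]. ROWS is JSON, a list of rows, each an object of numbers: "tx", "ty", "tz": the shift along the tool's x, y, z each as a share of 0.6 m, from -1 to 1; "rx", "ry", "rz": the turn, a rotation vector about the tool's x, y, z each as a share of 120 degrees, from -1 to 1. In form: [{"tx": .., "ty": .., "tz": .., "rx": .., "ry": .., "rz": ..}, ...]. A call has 1 to 12 rows; each row shifts and turns the commanded pose from where the row before left it, along the tool's axes as they then stand; what a row does not reach is not made up. A row lasts 1/8 s, in which the tool goes at most 62.5 mm and 10.7 degrees, less where a joint would pass 70% of its speed; a pose out of reach is approached as far as the arm can. A call with a number of a shift or a turn outside -1 to 1 is refused whole. A call with a gripper value outside its range is refused whole. OPENING is the gripper's target within -1 to 1 (fully open at 1, half-way at 0, shut at -1), set as the call begins (- or left out, the last holds). The fingers move at their own pace and stop on an object; FORCE is the grip in N (left out, the last holds). Time passes only in rows, so rows that do not move let the fingers close. It gives the time, the measured TCP pose, the force, the opening and the grip force at its end, in the units of the state.
- state(): the state, without advancing time (a new reading comes with each control period).
- read_camera(name): name is "side" or "top"; returns a dict with "pixels" (400x640x3 uint8, red, green, blue), "mtx" (3x3 intrinsics, pixels), "R" (3x3) and "t" (3): a world point X has camera coordinates R X + t. Camera axes: x right, y down, z forward; pixel columns grow to the right and rows downward; lengths in m; the calibration is good to about 2 mm. A picture is of the moment at which its call begins. There is no depth.
- job_done(): hands the job in; it is judged then, once.
The state is a dict: "clock": time; "qpos": joint angles; "dq": joint speeds; "joint_torque": joint torques, N m; "position": TCP position; "tool_rot": TCP orientation; "wrist_force": force on the tool from outside, world axes, zero at the start; "wrist_torque": the same for the moment, N m; "finger_gap": finger opening in m; "grip_force": force on a finger pad.
Only numpy, scipy, OpenCV 4.12 (cv2) and the standard library are available. Lean on these libraries where they do the work, as an engineer would, in place of code of your own. Each camera call takes 0.05 s, during which the arm holds its last target. There are 200 camera calls.

## Working session

There is one attempt and no reset: what is moved stays moved. The work goes in short steps, Python scripts to look and compute and a shell command to move; the robot and the scene stay as the last step left them, time stands still between calls to the robot, and variables do not carry over. Pictures are saved under pics/ and viewed, at most 10 in all, crops included, and the job is handed in when it is done.

```bash
mkdir -p pics; python3 - <<'E'
from workcell import *
import cv2,numpy as np
s=state();print({k:np.round(v,3).tolist() for k,v in s.items()})
for n in("side","top"):
    c=read_camera(n);cv2.imwrite(f"pics/{n}0.png",c["pixels"][:,:,::-1]);print(n,c["mtx"].round(1).tolist(),c["R"].round(3).tolist(),c["t"].round(3).tolist())
E
```

```text
{'clock': 0.0, 'qpos': [1.223, 0.481, 1.597, 0.0, 1.065, -0.047], 'dq': [0.001, 0.001, 0.003, 0.0, -0.0, 0.002], 'joint_torque': [0.001, -95.066, -43.017, -0.0, 0.013, 0.0], 'position': [0.192, 0.62, 0.231], 'tool_rot': [-3.14, -0.0, 2.841], 'wrist_force': [-1.007, 0.804, 0.056], 'wrist_torque': [-0.032, 0.053, 0.007], 'grip_force': 0.0, 'finger_gap': 0.085}
side [[483.2, 0.0, 319.2], [0.0, 483.2, 199.1], [0.0, 0.0, 1.0]] [[0.965, -0.262, 0.016], [-0.147, -0.588, -0.795], [0.218, 0.765, -0.606]] [-0.515, 0.198, 1.13]
top [[482.0, 0.0, 320.7], [0.0, 482.0, 202.1], [0.0, 0.0, 1.0]] [[-0.018, -1.0, -0.006], [-0.985, 0.019, -0.17], [0.17, 0.003, -0.985]] [0.006, 0.576, 1.077]
```

View pics/top0.png

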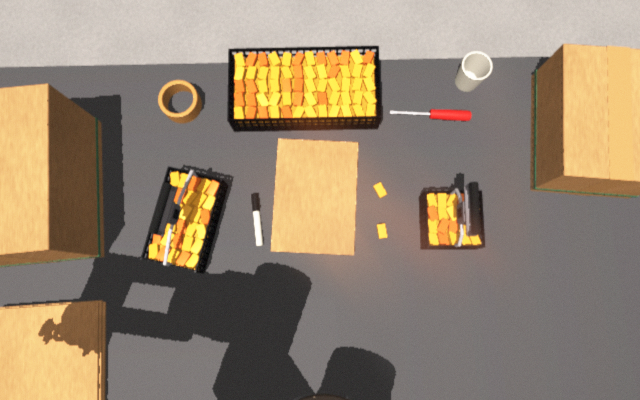

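View pics/side0.png

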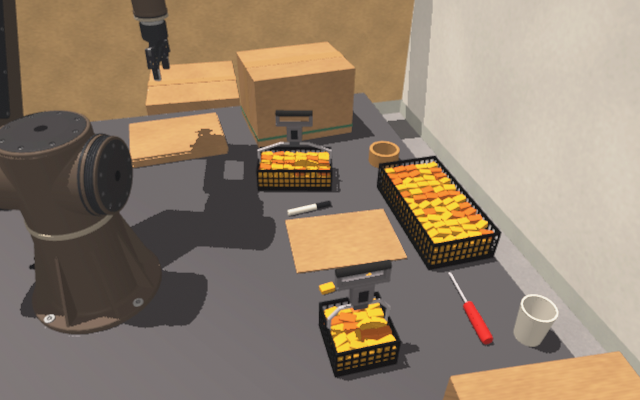

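The top view shows the long basket at about (187,220), the pad at (315,197) and the small basket at (453,218). In the side view the long basket's grip bar is at about (294,114), with a tall carton behind it. I'll enlarge these areas to measure them.

```bash
python3 - <<'E'
import cv2,numpy as np
t=cv2.imread("pics/top0.png");s=cv2.imread("pics/side0.png")
a=cv2.resize(t[130:290,130:370],None,fx=3.3,fy=3.3,interpolation=cv2.INTER_CUBIC)
b=cv2.resize(s[95:200,240:350],None,fx=5,fy=5,interpolation=cv2.INTER_CUBIC)
a=np.clip(a.astype(float)*1.6+15,0,255).astype('u1')
b=np.clip(b.astype(float)*1.6+15,0,255).astype('u1')
cv2.imwrite("pics/tc.png",a);cv2.imwrite("pics/sc.png",b)
E
```

```text
(no output)
```

View pics/tc.png

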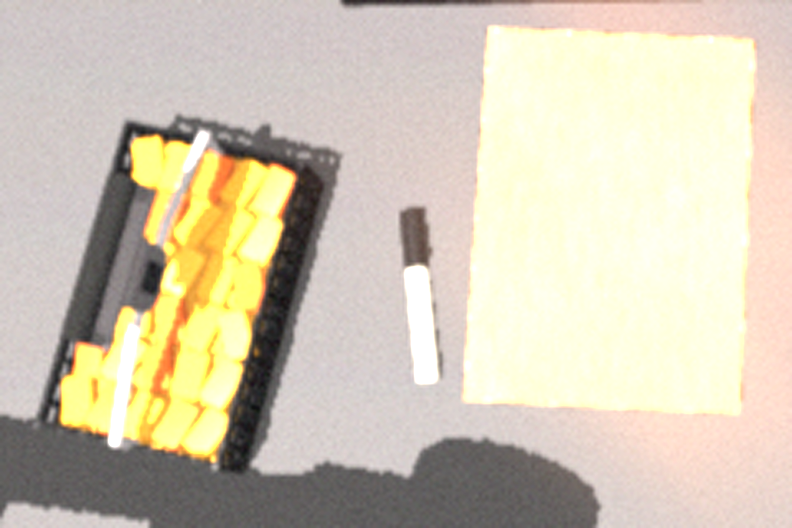

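View pics/sc.png

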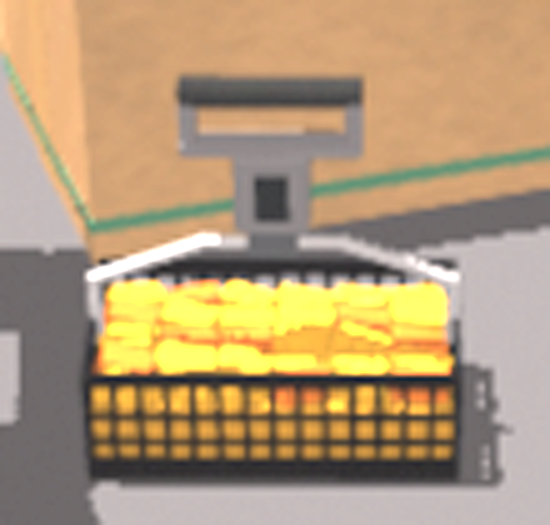

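In the crops the grip bar runs from (120,180) to (73,340) in the top view and is centred at (270,91) in the side view. The pad corners and the basket's rim and base corners are clear, so I'll fit the poses from them.

```bash
cat >h.py <<'E'
from workcell import *
import cv2,numpy as np
from scipy.optimize import least_squares
def proj(c,X): 
    p=(np.atleast_2d(X)@c["R"].T+c["t"])@c["mtx"].T; return p[:,:2]/p[:,2:]
def place(p,L): 
    c,s=np.cos(p[2]),np.sin(p[2]); L=np.array(L,float)
    return np.c_[p[0]+c*L[:,0]-s*L[:,1],p[1]+s*L[:,0]+c*L[:,1],L[:,2]+(p[3] if len(p)>3 else 0)]
def fit(views,p0):
    f=lambda p:np.concatenate([(proj(c,place(p,L))-px).ravel() for c,L,px in views])
    r=least_squares(f,p0,loss="soft_l1");print(r.x.round(4),"res",r.fun.round(1));return r.x
E
python3 - <<'E'
from h import *
T=read_camera("top");S=read_camera("side")
t=lambda p:np.array(p)/3.3+130
s=lambda p:np.array(p)/5+[240,95]
h=.075;print(proj(T,[.6,0,0]))
b=fit([(T,[(.11,.065,h),(-.11,.065,h),(-.11,-.065,0),(.042,0,.226),(-.042,0,.226)],t([(130,122),(40,420),(240,470),(122,178),(73,340)])),
 (S,[(-.11,-.065,h),(.11,-.065,h),(-.11,-.065,0),(.11,-.065,0),(-.042,0,.222),(.042,0,.222)],s([(88,378),(458,378),(90,480),(460,481),(179,91),(361,91)]))],[.55,.3,-.2])
p=fit([(T,[(.14,.1,.006),(.14,-.1,.006),(-.14,-.1,.006),(-.14,.1,.006)],t([(488,26),(755,38),(742,413),(464,402)]))],[.55,0,0])
st=state();print(st["position"],st["tool_rot"],st["clock"])
E
```

```text
[[318.75705786 195.93244058]]
[ 0.5422  0.3098 -0.2603] res [ 0.1 -1.7 -1.2  0.6  1.9  0.3 -0.2  2.6  2.1 -5.5 -1.5 -1.3  1.1 -0.5
 -0.3 -0.6 -0.1 -0.1  3.6 -0.4 -2.7 -0. ]
[ 0.6002  0.0078 -0.0642] res [ 0.2  0.5 -0.3  0.3 -0.2 -0.1  0.3 -0.6]
[0.19248965 0.62061124 0.23093712] [-3.14090193e+00 -4.06261894e-05  2.84077419e+00] 0.2
```

```bash
python3 -m inch '[{"tz":-0.06},{"tz":-0.06,"tx":-0.04,"ty":-0.018},{"tx":-0.071,"ty":-0.032},{"tx":-0.071,"ty":-0.032},{"tx":-0.071,"ty":-0.032},{"tx":-0.071,"ty":-0.032},{"tx":-0.071,"ty":-0.032},{"tx":-0.071,"ty":-0.032},{"tx":-0.071,"ty":-0.032},{"tx":-0.071,"ty":-0.032},{"tx":-0.071,"ty":-0.032},{"rz":-0.019}]' 1
python3 - <<'E'
from h import *
a=[]
for n,ce in (("top",(.542,.31,.25)),("side",(.542,.31,.25))):
    c=read_camera(n);u,v=proj(c,ce)[0].astype(int)
    u=max(u,60);v=max(v,60)
    a.append(cv2.resize(c["pixels"][v-60:v+90,u-60:u+70,::-1],None,fx=3,fy=3,interpolation=cv2.INTER_CUBIC));print(n,u-60,v-60)
cv2.imwrite("pics/h1.png",np.clip(np.hstack(a)*1.5+15.,0,255).astype('u1'))
E
```

```text
top 96 145
side 234 43invalid input
```

View pics/h1.png

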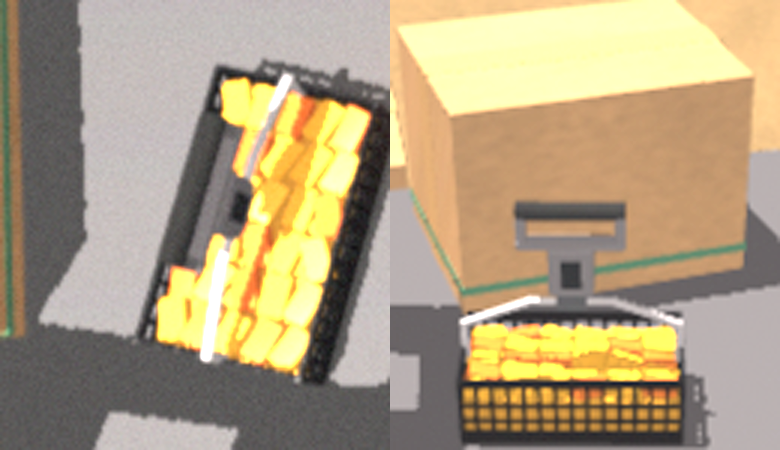

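The move was refused and the picture is unchanged. I'll test the form with one row that has all six keys.

```bash
python3 -m inch '[{"tx":0,"ty":0,"tz":-0.06,"rx":0,"ry":0,"rz":0}]' 1; python3 -m inch '[{"tz":-0.05}]'
```

```text
clock: 0.42
position: [0.192, 0.6193, 0.2651]
tool_rot: [-3.136, -0.0, 2.841]
wrist_force: [-0.0, -0.0, 2.0]
finger_gap: 0.0856
grip_force: 0.0invalid input
```

All six keys are required.

```bash
python3 -m inch '[{"tx":-0.04,"ty":-0.018,"tz":-0.04,"rx":0,"ry":0,"rz":0},{"tx":-0.071,"ty":-0.032,"tz":0,"rx":0,"ry":0,"rz":0},{"tx":-0.071,"ty":-0.032,"tz":0,"rx":0,"ry":0,"rz":0},{"tx":-0.071,"ty":-0.032,"tz":0,"rx":0,"ry":0,"rz":0},{"tx":-0.071,"ty":-0.032,"tz":0,"rx":0,"ry":0,"rz":0},{"tx":-0.071,"ty":-0.032,"tz":0,"rx":0,"ry":0,"rz":0},{"tx":-0.071,"ty":-0.032,"tz":0,"rx":0,"ry":0,"rz":0},{"tx":-0.071,"ty":-0.032,"tz":0,"rx":0,"ry":0,"rz":0},{"tx":-0.071,"ty":-0.032,"tz":0,"rx":0,"ry":0,"rz":0},{"tx":-0.071,"ty":-0.032,"tz":0,"rx":0,"ry":0,"rz":0},{"tx":0,"ty":0,"tz":0,"rx":0,"ry":0,"rz":-0.019}]' 1
cat >>h.py <<'E'
def delta(P):
    from scipy.spatial.transform import Rotation as Ro
    s=state();R=Ro.from_euler("xyz",s["tool_rot"]).as_matrix()
    print("t=%.2f"%s["clock"],np.round(s["position"],4),"yaw %.3f"%s["tool_rot"][2],"tool shares",(R.T@(np.array(P)-s["position"])/.6).round(4))
E
python3 -c "
from h import *
delta([.542,.31,.29])"
```

```text
clock: 1.8
position: [0.5295, 0.3224, 0.2911]
tool_rot: [-3.141, 0.001, 2.878]
wrist_force: [-0.5, 1.2, -0.2]
finger_gap: 0.0854
grip_force: 0.0
t=1.80 [0.5295 0.3224 0.2911] yaw 2.878 tool shares [-0.0255 -0.0146  0.0018]
```

```bash
python3 -m inch '[{"tx":-0.0255,"ty":-0.0146,"tz":0,"rx":0,"ry":0,"rz":0},{"tx":0,"ty":0,"tz":0,"rx":0,"ry":0,"rz":0},{"tx":0,"ty":0,"tz":0,"rx":0,"ry":0,"rz":0}]' 1
python3 - <<'E'
from h import *
delta([.542,.31,.29])
a=[]
for n in ("top","side"):
    c=read_camera(n);u,v=proj(c,(.542,.31,.25))[0].astype(int)
    a.append(cv2.resize(c["pixels"][v-50:v+50,u-60:u+60,::-1],None,fx=3.3,fy=3.3,interpolation=cv2.INTER_CUBIC));print(n,u-60,v-50)
cv2.imwrite("pics/h2.png",np.clip(np.hstack(a)*1.5+25.,0,255).astype('u1'))
E
```

```text
clock: 2.17
position: [0.5396, 0.3125, 0.2913]
tool_rot: [-3.142, -0.0, 2.88]
wrist_force: [-0.8, 0.3, -0.2]
finger_gap: 0.0851
grip_force: 0.0
t=2.17 [0.5396 0.3125 0.2913] yaw 2.880 tool shares [-0.0049 -0.0029  0.0021]
top 96 155
side 234 53
```

View pics/h2.png

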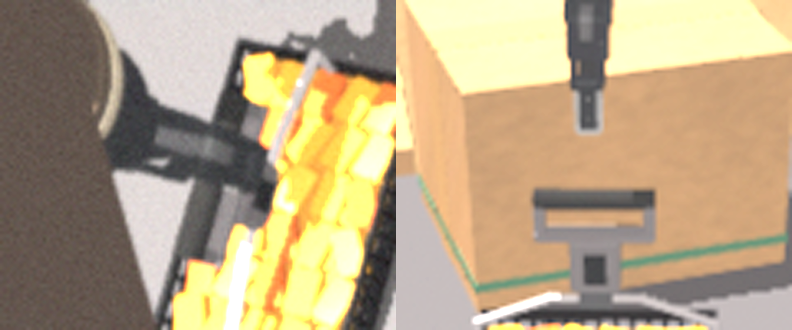

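In the side view the finger at (588,110) sits over the bar centre at (594,200), and in the top view the fingers straddle the bar. I'll descend and close.

```bash
python3 -m inch '[{"tx":-0.004,"ty":-0.003,"tz":0.04,"rx":0,"ry":0,"rz":0},{"tx":0,"ty":0,"tz":0.04,"rx":0,"ry":0,"rz":0},{"tx":0,"ty":0,"tz":0.04,"rx":0,"ry":0,"rz":0},{"tx":0,"ty":0,"tz":0.022,"rx":0,"ry":0,"rz":0},{"tx":0,"ty":0,"tz":0,"rx":0,"ry":0,"rz":0},{"tx":0,"ty":0,"tz":0,"rx":0,"ry":0,"rz":0}]' 1
python3 -m inch '[{"tx":0,"ty":0,"tz":0,"rx":0,"ry":0,"rz":0},{"tx":0,"ty":0,"tz":0,"rx":0,"ry":0,"rz":0},{"tx":0,"ty":0,"tz":0,"rx":0,"ry":0,"rz":0},{"tx":0,"ty":0,"tz":0,"rx":0,"ry":0,"rz":0},{"tx":0,"ty":0,"tz":0,"rx":0,"ry":0,"rz":0},{"tx":0,"ty":0,"tz":0,"rx":0,"ry":0,"rz":0},{"tx":0,"ty":0,"tz":0,"rx":0,"ry":0,"rz":0},{"tx":0,"ty":0,"tz":0,"rx":0,"ry":0,"rz":0}]' -1 50
```

```text
clock: 3.02
position: [0.5421, 0.3103, 0.207]
tool_rot: [3.141, 0.001, 2.881]
wrist_force: [0.1, -0.3, -1.0]
finger_gap: 0.0854
grip_force: 0.0
clock: 4.03
position: [0.5418, 0.3102, 0.2063]
tool_rot: [3.141, 0.0, 2.881]
wrist_force: [0.1, 3.9, 6.1]
finger_gap: 0.0161
grip_force: 49.1
```

```bash
python3 -m inch '[{"tx":0,"ty":0,"tz":-0.016,"rx":0,"ry":0,"rz":0},{"tx":0,"ty":0,"tz":-0.016,"rx":0,"ry":0,"rz":0},{"tx":0,"ty":0,"tz":-0.012,"rx":0,"ry":0,"rz":0},{"tx":0,"ty":0,"tz":-0.01,"rx":0,"ry":0,"rz":0},{"tx":0,"ty":0,"tz":-0.01,"rx":0,"ry":0,"rz":0},{"tx":0,"ty":0,"tz":-0.016,"rx":0,"ry":0,"rz":0},{"tx":0,"ty":0,"tz":-0.02,"rx":0,"ry":0,"rz":0},{"tx":0,"ty":0,"tz":-0.02,"rx":0,"ry":0,"rz":0},{"tx":0,"ty":0,"tz":-0.02,"rx":0,"ry":0,"rz":0},{"tx":0,"ty":0,"tz":-0.02,"rx":0,"ry":0,"rz":0},{"tx":0,"ty":0,"tz":-0.012,"rx":0,"ry":0,"rz":0},{"tx":0,"ty":0,"tz":0,"rx":0,"ry":0,"rz":0}]'
python3 - <<'E'
from h import *
delta([.542,.31,.31])
a=[]
for n in ("top","side"):
    c=read_camera(n);u,v=proj(c,(.542,.31,.15))[0].astype(int)
    a.append(cv2.resize(c["pixels"][v-80:v+80,u-80:u+80,::-1],None,fx=2.4,fy=2.4,interpolation=cv2.INTER_CUBIC));print(n,u-80,v-80)
cv2.imwrite("pics/h3.png",np.clip(np.hstack(a)*1.5+25.,0,255).astype('u1'))
E
```

```text
clock: 5.52
position: [0.5419, 0.3101, 0.3099]
tool_rot: [3.141, 0.001, 2.881]
wrist_force: [0.2, -0.8, -7.8]
finger_gap: 0.0163
grip_force: 48.9
t=5.53 [0.5419 0.3101 0.3099] yaw 2.881 tool shares [-0.0003 -0.0001 -0.0002]
top 92 132
side 214 55
```

View pics/h3.png

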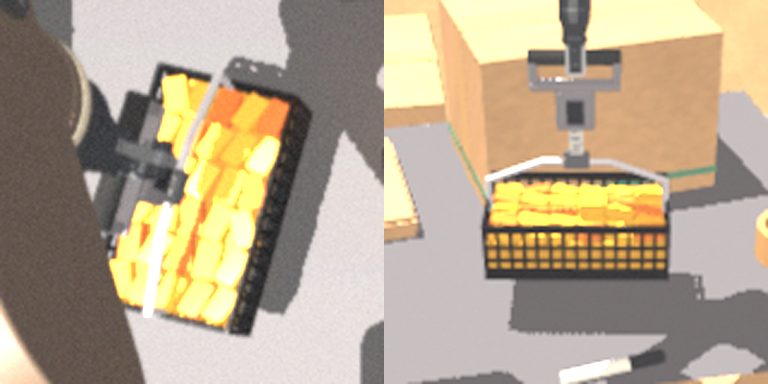

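The basket hangs level with the scale drawn out, and its underside at about (575,270) is well clear of its shadow. Next I hold it still for 3 s.

```bash
for i in 1 2; do python3 -m inch '[{"tx":0,"ty":0,"tz":0,"rx":0,"ry":0,"rz":0},{"tx":0,"ty":0,"tz":0,"rx":0,"ry":0,"rz":0},{"tx":0,"ty":0,"tz":0,"rx":0,"ry":0,"rz":0},{"tx":0,"ty":0,"tz":0,"rx":0,"ry":0,"rz":0},{"tx":0,"ty":0,"tz":0,"rx":0,"ry":0,"rz":0},{"tx":0,"ty":0,"tz":0,"rx":0,"ry":0,"rz":0},{"tx":0,"ty":0,"tz":0,"rx":0,"ry":0,"rz":0},{"tx":0,"ty":0,"tz":0,"rx":0,"ry":0,"rz":0},{"tx":0,"ty":0,"tz":0,"rx":0,"ry":0,"rz":0},{"tx":0,"ty":0,"tz":0,"rx":0,"ry":0,"rz":0},{"tx":0,"ty":0,"tz":0,"rx":0,"ry":0,"rz":0},{"tx":0,"ty":0,"tz":0,"rx":0,"ry":0,"rz":0}]'; done
python3 - <<'E'
from h import *
delta([.6,.008,.3099])
T=read_camera("top");S=read_camera("side")
cv2.imwrite("pics/hold_side.png",S["pixels"][:,:,::-1])
# side crop h3 corners (scale 2.4, offset 214,55, panel offset 384)
s=lambda p:(np.array(p)-[384,0])/2.4+[214,55]
t=lambda p:np.array(p)/2.4+[92,132]
h=.075
fit([(S,[(-.11,-.065,h),(.11,-.065,h),(-.11,-.065,0),(.11,-.065,0)],s([(484,232),(669,229),(487,277),(667,275)])),
 (T,[(.11,.065,h),(-.11,-.065,0)],t([(160,65),(248,334)]))],[.54,.31,-.26,.07])
E
```

```text
clock: 7.12
position: [0.5416, 0.31, 0.3093]
tool_rot: [-3.142, -0.0, 2.881]
wrist_force: [-0.1, 0.0, -7.2]
finger_gap: 0.0163
grip_force: 48.9
clock: 8.62
position: [0.5416, 0.31, 0.3093]
tool_rot: [-3.142, -0.0, 2.881]
wrist_force: [0.3, 0.1, -7.5]
finger_gap: 0.0158
grip_force: 48.9
t=8.62 [0.5416 0.31   0.3093] yaw 2.881 tool shares [-0.2238 -0.4612 -0.001 ]
[ 0.5432  0.315  -0.2604  0.0632] res [-1.  -2.2  0.5 -0.1 -0.6  1.3  0.5  2.9 -0.7 -1.3  0.2  0.4]
```

```bash
python3 -m inch '[{"tx":-0.0067,"ty":-0.0138,"tz":0,"rx":0,"ry":0,"rz":0},{"tx":-0.0157,"ty":-0.0323,"tz":0,"rx":0,"ry":0,"rz":0},{"tx":-0.0224,"ty":-0.0461,"tz":0,"rx":0,"ry":0,"rz":0},{"tx":-0.0224,"ty":-0.0461,"tz":0,"rx":0,"ry":0,"rz":0},{"tx":-0.0224,"ty":-0.0461,"tz":0,"rx":0,"ry":0,"rz":0},{"tx":-0.0224,"ty":-0.0461,"tz":0,"rx":0,"ry":0,"rz":0},{"tx":-0.0224,"ty":-0.0461,"tz":0,"rx":0,"ry":0,"rz":0},{"tx":-0.0224,"ty":-0.0461,"tz":0,"rx":0,"ry":0,"rz":0},{"tx":-0.0224,"ty":-0.0461,"tz":0,"rx":0,"ry":0,"rz":0},{"tx":-0.0224,"ty":-0.0461,"tz":0,"rx":0,"ry":0,"rz":0},{"tx":-0.0157,"ty":-0.0323,"tz":0,"rx":0,"ry":0,"rz":0},{"tx":-0.0067,"ty":-0.0138,"tz":0,"rx":0,"ry":0,"rz":0}]'
python3 -m inch '[{"tx":0,"ty":0,"tz":0,"rx":0,"ry":0,"rz":-0.014},{"tx":0,"ty":0,"tz":0,"rx":0,"ry":0,"rz":-0.022},{"tx":0,"ty":0,"tz":0,"rx":0,"ry":0,"rz":-0.022},{"tx":0,"ty":0,"tz":0,"rx":0,"ry":0,"rz":-0.022},{"tx":0,"ty":0,"tz":0,"rx":0,"ry":0,"rz":-0.014},{"tx":0,"ty":0,"tz":0,"rx":0,"ry":0,"rz":0},{"tx":0,"ty":0,"tz":0,"rx":0,"ry":0,"rz":0},{"tx":0,"ty":0,"tz":0,"rx":0,"ry":0,"rz":0},{"tx":0,"ty":0,"tz":0,"rx":0,"ry":0,"rz":0},{"tx":0,"ty":0,"tz":0,"rx":0,"ry":0,"rz":0}]'
python3 - <<'E'
from h import *
delta([.6,.008,.3])
a=[]
for n in ("top","side"):
    c=read_camera(n);u,v=proj(c,(.6,.0,.06))[0].astype(int)
    a.append(cv2.resize(c["pixels"][v-85:v+85,u-75:u+75,::-1],None,fx=2.6,fy=2.6,interpolation=cv2.INTER_CUBIC));print(n,u-75,v-85)
cv2.imwrite("pics/h4.png",np.clip(np.hstack(a)*1.3+15.,0,255).astype('u1'))
E
```

```text
clock: 10.22
position: [0.6001, 0.0064, 0.3093]
tool_rot: [-3.141, 0.0, 2.879]
wrist_force: [-0.3, 0.6, -6.2]
finger_gap: 0.0163
grip_force: 48.9
clock: 11.48
position: [0.6002, 0.008, 0.3093]
tool_rot: [-3.142, 0.0, 3.077]
wrist_force: [-0.6, -0.4, -6.9]
finger_gap: 0.0165
grip_force: 48.9
t=11.47 [0.6002 0.008  0.3093] yaw 3.077 tool shares [ 0.0003 -0.0001  0.0155]
top 243 106
side 269 138
```

View pics/h4.png

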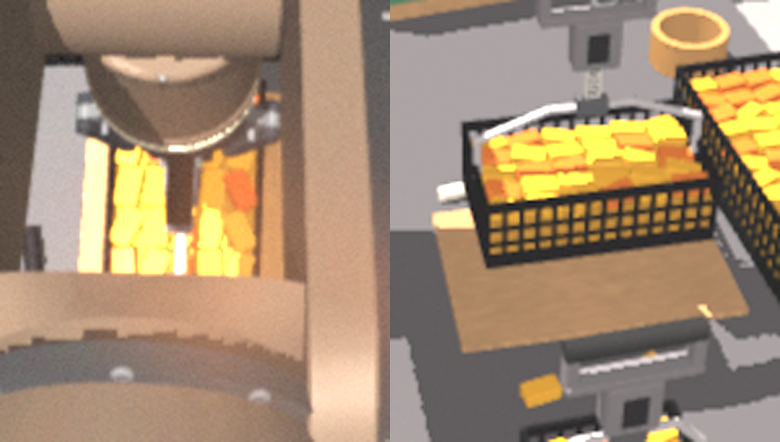

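The basket hangs over the pad. In the side crop its near base corners are at (489,266) and (713,234), and the rim's left corners at (480,207) and (463,123). I'll fit its position from those.

```bash
python3 - <<'E'
from h import *
S=read_camera("side");T=read_camera("top")
s=lambda p:(np.array(p)-[390,0])/2.6+[269,138]
h=.075
L=[(-.11,-.065,h),(.11,-.065,h),(-.11,-.065,0),(.11,-.065,0),(-.11,.065,h)]
px=s([(479,207),(716,180),(489,267),(713,235),(463,123)])
b=fit([(S,L,px)],[.6,.008,-.064,.063])
fit([(S,[(.14,-.1,.006),(-.14,-.1,.006)],s([(748,313),(463,352)]))],[.6,.008,-.064])
print("big basket near bottom edge",[(fit([(T,[(0,0,0)],np.array([q]))],[.75,0,0])[:2]) for q in((232,128),(378,130))])
E
```

```text
[ 0.6054  0.029  -0.06    0.0511] res [ 3.  -0.5  0.7 -0.7 -0.9  0.1 -1.4  1.4 -0.1  0.2]
[ 0.5989  0.0032 -0.061 ] res [ 0.6 -0.3 -0.6  0.1]
[0.7777 0.2147 0.    ] res [ 0. -0.]
[ 0.7649 -0.1513  0.    ] res [-0.  0.]
big basket near bottom edge [array([0.77770796, 0.21470696]), array([ 0.76494899, -0.15130588])]
```

```bash
python3 -m inch '[{"tx":0.003,"ty":-0.005,"tz":0.01,"rx":0,"ry":0,"rz":0},{"tx":0,"ty":0,"tz":0.018,"rx":0,"ry":0,"rz":0},{"tx":0,"ty":0,"tz":0.018,"rx":0,"ry":0,"rz":0},{"tx":0,"ty":0,"tz":0.016,"rx":0,"ry":0,"rz":0},{"tx":0,"ty":0,"tz":0.01,"rx":0,"ry":0,"rz":0},{"tx":0,"ty":0,"tz":0.006,"rx":0,"ry":0,"rz":0},{"tx":0,"ty":0,"tz":0.004,"rx":0,"ry":0,"rz":0},{"tx":0,"ty":0,"tz":0.004,"rx":0,"ry":0,"rz":0},{"tx":0,"ty":0,"tz":0.004,"rx":0,"ry":0,"rz":0},{"tx":0,"ty":0,"tz":0.004,"rx":0,"ry":0,"rz":0},{"tx":0,"ty":0,"tz":0,"rx":0,"ry":0,"rz":0},{"tx":0,"ty":0,"tz":0,"rx":0,"ry":0,"rz":0}]'
python3 -m inch '[{"tx":0,"ty":0,"tz":0.004,"rx":0,"ry":0,"rz":0},{"tx":0,"ty":0,"tz":0.004,"rx":0,"ry":0,"rz":0},{"tx":0,"ty":0,"tz":0.004,"rx":0,"ry":0,"rz":0},{"tx":0,"ty":0,"tz":0.004,"rx":0,"ry":0,"rz":0},{"tx":0,"ty":0,"tz":0,"rx":0,"ry":0,"rz":0},{"tx":0,"ty":0,"tz":0,"rx":0,"ry":0,"rz":0}]'
python3 - <<'E'
from h import *
delta([.6,.008,.2125])
c=read_camera("side");u,v=proj(c,(.6,.0,.06))[0].astype(int);print(u-80,v-70)
a=cv2.resize(c["pixels"][v-70:v+80,u-80:u+80,::-1],None,fx=4,fy=4,interpolation=cv2.INTER_CUBIC)
cv2.imwrite("pics/h5.png",np.clip(a*1.3+15.,0,255).astype('u1'))
E
```

```text
clock: 13.18
position: [0.5982, 0.0052, 0.253]
tool_rot: [-3.142, 0.0, 3.077]
wrist_force: [-0.1, 0.3, -7.3]
finger_gap: 0.0163
grip_force: 48.9
clock: 13.92
position: [0.5982, 0.0052, 0.2434]
tool_rot: [-3.142, 0.0, 3.077]
wrist_force: [-0.4, -0.4, -6.2]
finger_gap: 0.0162
grip_force: 49.0
t=13.93 [0.5982 0.0052 0.2434] yaw 3.077 tool shares [-0.0027  0.0049  0.0515]
264 153
```

View pics/h5.png

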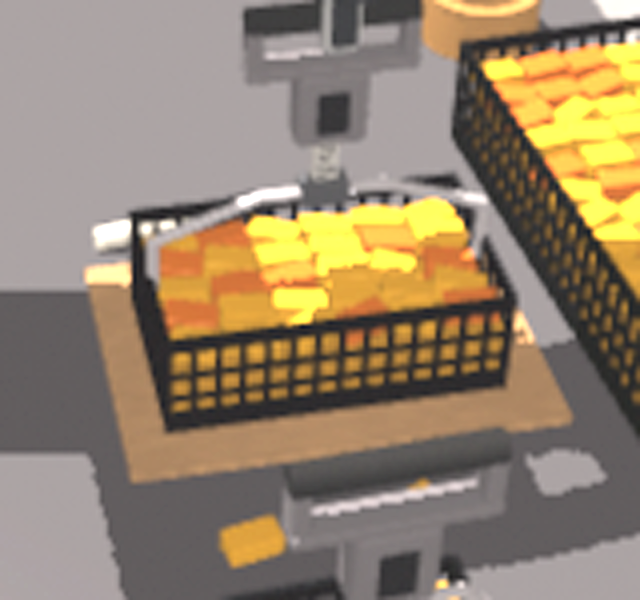

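The basket is at or just touching the pad. In the crop its near base corners are at (168,430) and (505,384), and the pad's near corners at (132,482) and (572,420). I'll compare the two.

```bash
python3 - <<'E'
from h import *
S=read_camera("side")
s=lambda p:np.array(p)/4+[264,153]
h=.075
L=np.array([(-.11,-.065,0),(.11,-.065,0),(-.11,-.065,h),(.11,-.065,h),(-.11,.065,h)])
px=s([(168,430),(505,384),(166,342),(513,297),(133,213)])
for z in (.006,.01): fit([(S,L+[0,0,z],px)],[.6,.008,-.064])
fit([(S,L,px)],[.6,.008,-.064,.01])
fit([(S,[(.14,-.1,.006),(-.14,-.1,.006),(-.14,.1,.006)],s([(572,420),(132,482),(87,268)]))],[.6,.008,-.064])
E
```

```text
[ 0.5976  0.0061 -0.0565] res [-0.4  0.6  0.3  0.3  0.  -0.1  1.5 -0.3 -1.1 -1.1]
[ 0.5963  0.0019 -0.0557] res [-0.6  0.7  0.6  0.3 -0.1 -0.1  1.8 -0.4 -1.3 -1.2]
[ 0.6031  0.0224 -0.0589 -0.0098] res [ 0.1  0.2 -0.8  0.3  0.5 -0.1  0.3  0.1 -0.3 -0.4]
[ 0.6009  0.0038 -0.0694] res [ 0.8  0.2 -0.2 -0.6 -0.6  0.3]
```

It is centred to within about 3 mm and aligned to about 0.01 rad. I'll lower the rest of the way to unload the scale.

```bash
python3 -m inch '[{"tx":0,"ty":0,"tz":0.005,"rx":0,"ry":0,"rz":0},{"tx":0,"ty":0,"tz":0.005,"rx":0,"ry":0,"rz":0},{"tx":0,"ty":0,"tz":0.005,"rx":0,"ry":0,"rz":0},{"tx":0,"ty":0,"tz":0.005,"rx":0,"ry":0,"rz":0},{"tx":0,"ty":0,"tz":0.005,"rx":0,"ry":0,"rz":0},{"tx":0,"ty":0,"tz":0.005,"rx":0,"ry":0,"rz":0},{"tx":0,"ty":0,"tz":0.005,"rx":0,"ry":0,"rz":0},{"tx":0,"ty":0,"tz":0.005,"rx":0,"ry":0,"rz":0},{"tx":0,"ty":0,"tz":0.004,"rx":0,"ry":0,"rz":0},{"tx":0,"ty":0,"tz":0.003,"rx":0,"ry":0,"rz":0},{"tx":0,"ty":0,"tz":0,"rx":0,"ry":0,"rz":0},{"tx":0,"ty":0,"tz":0,"rx":0,"ry":0,"rz":0}]'
```

```text
clock: 15.52
position: [0.5982, 0.0052, 0.2152]
tool_rot: [3.142, 0.0, 3.077]
wrist_force: [2.0, 1.3, -2.3]
finger_gap: 0.0165
grip_force: 49.5
```

```bash
python3 -m inch '[{"tx":0,"ty":0,"tz":0.004,"rx":0,"ry":0,"rz":0},{"tx":0,"ty":0,"tz":0,"rx":0,"ry":0,"rz":0},{"tx":0,"ty":0,"tz":0,"rx":0,"ry":0,"rz":0}]'
python3 -m inch '[{"tx":0,"ty":0,"tz":0,"rx":0,"ry":0,"rz":0},{"tx":0,"ty":0,"tz":0,"rx":0,"ry":0,"rz":0},{"tx":0,"ty":0,"tz":0,"rx":0,"ry":0,"rz":0},{"tx":0,"ty":0,"tz":0,"rx":0,"ry":0,"rz":0},{"tx":0,"ty":0,"tz":0,"rx":0,"ry":0,"rz":0},{"tx":0,"ty":0,"tz":0,"rx":0,"ry":0,"rz":0},{"tx":0,"ty":0,"tz":0,"rx":0,"ry":0,"rz":0},{"tx":0,"ty":0,"tz":0,"rx":0,"ry":0,"rz":0}]' 1
```

```text
clock: 15.9
position: [0.5982, 0.0052, 0.2127]
tool_rot: [-3.142, 0.0, 3.077]
wrist_force: [1.8, 2.5, -1.6]
finger_gap: 0.0162
grip_force: 49.6
clock: 16.9
position: [0.5981, 0.0052, 0.2127]
tool_rot: [3.142, 0.0, 3.077]
wrist_force: [-0.2, -1.0, -0.2]
finger_gap: 0.0854
grip_force: 0.0
```

Released. I'll raise clear of the bar and look once more.

```bash
python3 -m inch '[{"tx":0,"ty":0,"tz":-0.015,"rx":0,"ry":0,"rz":0},{"tx":0,"ty":0,"tz":-0.03,"rx":0,"ry":0,"rz":0},{"tx":0,"ty":0,"tz":-0.03,"rx":0,"ry":0,"rz":0},{"tx":0,"ty":0,"tz":-0.04,"rx":0,"ry":0,"rz":0},{"tx":0,"ty":0,"tz":-0.04,"rx":0,"ry":0,"rz":0},{"tx":0,"ty":0,"tz":-0.04,"rx":0,"ry":0,"rz":0},{"tx":0,"ty":0,"tz":0,"rx":0,"ry":0,"rz":0},{"tx":0,"ty":0,"tz":0,"rx":0,"ry":0,"rz":0},{"tx":0,"ty":0,"tz":0,"rx":0,"ry":0,"rz":0},{"tx":0,"ty":0,"tz":0,"rx":0,"ry":0,"rz":0}]'
python3 - <<'E'
from h import *
cv2.imwrite("pics/end.png",read_camera("side")["pixels"][:,:,::-1])
E
```

```text
clock: 18.15
position: [0.5979, 0.0052, 0.3291]
tool_rot: [-3.142, -0.001, 3.078]
wrist_force: [-0.0, -0.0, 1.0]
finger_gap: 0.0855
grip_force: 0.0
```

View pics/end.png

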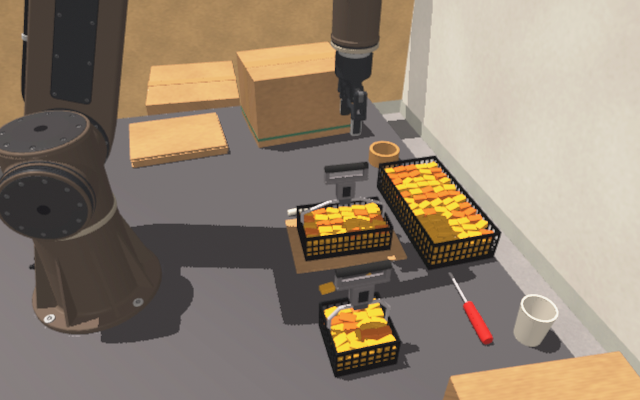

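The basket stands upright on the pad at about (345,230). The gripper is clear at (357,110), and the small basket at (360,335) hasn't moved.

```bash
python3 -c "
from workcell import *
print(job_done())"
```

```text
the job is handed in; nothing more can be done
None
```

I lifted the longer basket by its scale bar, held it still about 3 s roughly 6 cm clear of the table, and stood it lengthwise within about 3 mm of the pad's centre; the gripper is clear, the small basket was left alone, and the job is handed in at about 18 s.

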